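# Turn a valve spindle upright and load it in the valve body

### The arm

A 6-joint arm with a two-finger parallel gripper is mounted at the origin on the work surface. World frame = base frame: x ahead of the robot, y to its left, z up, the work surface at z = 0. Lengths are in m, angles in rad, forces in N, time in s.
With the tool pointing down it reaches from about 0.425 to 0.95 m from the base axis. Payload 3.5 kg.
Tool frame: the origin (TCP) lies on the centre line of the jaws, within the pads' length; the fingertips stand 14 mm ahead of it and the grasp point (between the pads) lies 5 mm behind it (ctrl.tip_reach is the distance from the TCP to the fingertips, in m); z points along the fingers, y is the line along which they close (so a half turn about z gives the same grasp; the last joint's range is limited). The gripper opens to 85 mm and grips with 20 to 120 N. Pads are 22 mm wide; open, the fingers measure 114 mm over their backs; the gripper's body (76 mm by 85 mm) begins 54 mm behind the grasp point. The pads swing forward as they close: fully open they stand 13 mm farther back than shut.
Start: joints at [1.15, 0.286, 1.577, -0, 1.279, -0.15], TCP at [0.181, 0.65, 0.245] pointing down, gripper open.
Joint ranges: [-2.77, 2.77], [-0.9, 2.22], [0.21, 2.48], [-1.53, 4.67], [0.24, 2.81], [-2.84, 2.84]. Speed limits (rad/s): [2.79, 2.79, 3.14, 3.14, 3.14, 3.14].

### API

Orientations are given as a unit quaternion [x, y, z, w].
In Python, from plant import get_state, imaging, workorder, ctrl gives the robot as it stands. The module is installed in compiled form; this text tells all that it offers.
- The arm moves only by the shell command python3 -m jog 'ROWS' [FORCE]. ROWS is JSON, a list of rows, each a list of 7 numbers: the closure, from 0 (fully open) to 1 (shut), then the shift along the tool's x, y, z in mm, then the turn, a rotation vector about the tool's x, y, z in rad. In form: [[gripper, tx, ty, tz, ax, ay, az], ...]. A call has 1 to 12 rows; each row is the pose to reach, as a shift and turn from the pose commanded when the call began, along the tool's axes at that moment; what a row does not reach only later rows make up. A row lasts 1/10 s, in which the tool goes at most 50 mm and 8.59 degrees, less where a joint would pass 70% of its speed; a pose out of reach is approached as far as the arm can. A call with a gripper value outside its range is refused whole. The fingers move at their own pace and stop on an object; FORCE is the grip in N (left out, the last holds). Time passes only in rows, so rows that repeat a pose let the fingers close. It gives the time, the measured TCP pose, the force, the opening and the grip force at its end, in the units of the state.
- get_state(): the state, without advancing time (a new reading comes with each control period).
- imaging.read_camera(name): name is "side" or "top"; returns a dict with "image" (384x512x3 uint8, blue, green, red), "fx", "fy", "cx", "cy" (pixels), "R" (3x3) and "t" (3): a world point X has camera coordinates R X + t. Camera axes: x right, y down, z forward; pixel columns grow to the right and rows downward; lengths in m; the calibration is good to about 2 mm. A picture is of the moment at which its call begins. There is no depth.
- workorder.sign_off(): hands the job in; it is judged then, once.
The state is a dict: "time": time; "qpos": joint angles; "dq": joint speeds; "joint_efforts": joint torques, N m; "eef_pos": TCP position; "tcp_rot": TCP orientation; "contact_force": force on the tool from outside, world axes, zero at the start; "wrist_torque": the same for the moment, N m; "opening": opening from 0.0 (shut) to 1.0 (fully open); "finger_force": force on a finger pad.
Only numpy, scipy, OpenCV 4.12 (cv2) and the standard library are available. Lean on these libraries where they do the work, as an engineer would, in place of code of your own. Each camera call takes 0.05 s, during which the arm holds its last target. There are 200 camera calls.

### The job

Take the brass spindle with the red collar out of the blue rack, push its free tip end up under the fixed steel bar of the blue-posted gate so that the spindle swivels in the fingers until it hangs upright with its tip down, then lower it tip first into the bore of the aluminium valve body, fully home, and let go.

Things in the scene. Friction and masses are not known exactly. Their poses are not given: they have to be found in the camera images.
- brass_centre (a point): Centre of the brass rod: 14 mm diameter, 110 mm long, 140 g. x runs tip to head. Red crowned collar, 20 mm diameter, 10 mm long, centred at x = +35 mm; head end at +55 mm; tip at -55 mm, tapering to 8 mm over 12 mm. Lies level in the rack, axis 45 mm up, head towards the robot. Hold it by the collar, fingers closing across it, at 25 to 60 N: it stays level, and about 5 N on the tip end swivels it.
- rack: Fixed blue rack, origin under its centre: base plate 110 x 210 mm, 8 mm high; two ribs along y, 6 mm thick, 48 mm high, at x = -12 and +36 mm, so the rods' head ends (-x) stick out freely. Three slots along x at y = -70, 0, +70 mm; rod centres at x = 0. The brass rod is in any one; the others hold steel rods of the same shape (green or yellow collar).
- bar (a point): Middle of the gate's fixed steel bar, 12 x 12 mm, axis 110 mm up, along its y; 216 mm free between posts ending 6 mm above its axis. x points across the bar, away from the robot. Below: base plate 60 mm deep, 8 mm high. With the tip under it and the hand on the robot's side, moving the hand up and towards the bar swings the tip down; it springs back about 5 degrees, so go slightly past upright.
- bore (a point): Centre of the mouth of a vertical bore in the top of the fixed aluminium valve body (block 56 x 56 mm, 70 mm high, round steel flanges either side along its y, out to 54 mm). Mouth 70 mm above the work surface, bore 23 mm in diameter below an 8 mm countersink, 50 mm deep, flat bottom. A rod fully home has its centre 5 mm above the mouth; it fits loosely and may lean up to 15 degrees.
Mind the look-alikes: they are no part of the job. Of the things that look like the part that bears brass_centre, the middle-sized one is meant.

How it is judged:
On the way:
1. the brass spindle, held in the fingers and pressed against the bar, has swivelled to within 35 degrees of upright, tip down (contact force between brass and gate above 0.3 N and contact force between brass and the fingers above 1 N and angle between brass_centre's own x axis and vertical below 0.61 rad), for 0.1 s.
At the end, for the whole second after the job is handed in: The brass spindle stands tip down in the bore, released and at rest: centre within 15 mm of the bore's axis, less than 17 mm above its mouth (5 mm is fully home), within 20 degrees of upright (horizontal distance between brass_centre and bore below 0.015 m and z of brass_centre in the frame of bore below 0.017 m and angle between brass_centre's own x axis and vertical below 0.35 rad and linear speed of brass below 0.03 m/s); the robot touches nothing.
It also fails if it takes over 51 s, if anything falls off the work surface, if the arm or the gripper's body presses on something with over 40 N, if the wrist force passes 120 N, or if a joint passes its speed limit or range.

## Working session

There is one attempt and no reset: what is moved stays moved. The work goes in short steps, Python scripts to look and compute and a shell command to move; the robot and the scene stay as the last step left them, time stands still between calls to the robot, and variables do not carry over. Pictures are saved under pics/ and viewed, at most 10 in all, crops included, and the job is handed in when it is done.

```bash
mkdir -p pics
python3 - <<'E'
from plant import get_state, imaging, ctrl
import cv2, json
for n in("top","side"):
    c=imaging.read_camera(n); cv2.imwrite(f"pics/{n}0.png",c["image"])
    print(n,c["fx"],c["fy"],c["cx"],c["cy"],c["R"],c["t"])
print(get_state(),ctrl.tip_reach)
E
```

```text
top 417.21955375227 417.21955375227 249.0714230688502 186.34211094229815 [[ 0.02572061 -0.99939345 -0.02347743]
 [-0.98940191 -0.02209212 -0.14351235]
 [ 0.14290664  0.02691984 -0.98937001]] [0.02294323 0.62398673 1.17916721]
side 353.9354125913978 353.9354125913978 256.935352880127 189.93944393804898 [[-0.95099569 -0.3088906  -0.01392093]
 [-0.17297486  0.56878407 -0.80409227]
 [ 0.25629455 -0.76228031 -0.59434151]] [0.58795442 0.15873833 0.73989775]
{'time': 0.1, 'qpos': array([ 1.15000395e+00,  2.87105068e-01,  1.57802131e+00,  1.59453173e-05,
        1.27865136e+00, -1.49986732e-01]), 'dq': array([ 0.00072365, -0.00173656, -0.00409077, -0.00187629, -0.0017121 ,
       -0.00078769]), 'joint_efforts': array([ 6.11328392e-05, -4.07298875e+01, -2.93700260e+01, -1.86776538e-04,
        3.51639959e-03,  2.57788764e-05]), 'eef_pos': array([0.18029115, 0.64988409, 0.24407186]), 'tcp_rot': array([ 1.34991659e-01,  9.90846132e-01, -1.04620190e-03, -3.14908271e-04]), 'contact_force': array([ 0.37021592, -0.1082175 , -0.38408266]), 'wrist_torque': array([0.04973692, 0.01576664, 0.02587113]), 'finger_force': 0.0, 'opening': 1.0001818144446288} 0.014
```

View pics/top0.png

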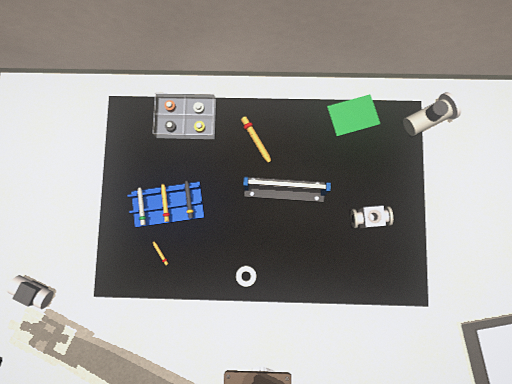

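View pics/side0.png

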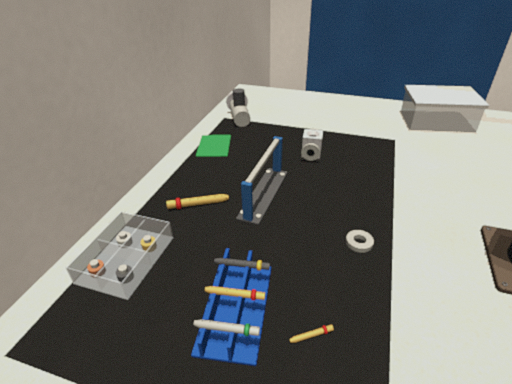

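Three brass rods with a red collar are visible: a large one loose at top (256,139), one in the rack at (166,203) and a small one loose at (160,253). The middle-sized one in the rack's middle slot fits the description. The gate is at (287,186) and the valve body at (373,216). I'll confirm with an enlarged crop.

```bash
cat > h.py <<'E'
import numpy as np, cv2
from plant import imaging, get_state
def ray(c,u,v):
    d=c["R"].T@np.array([(u-c["cx"])/c["fx"],(v-c["cy"])/c["fy"],1]); return -c["R"].T@c["t"],d
def plane(c,u,v,z):
    o,d=ray(c,u,v); return o+d*(z-o[2])/d[2]
def tri(c1,p1,c2,p2):
    o1,d1=ray(c1,*p1);o2,d2=ray(c2,*p2)
    s=np.linalg.lstsq(np.c_[d1,-d2],o2-o1,rcond=None)[0]
    a,b=o1+s[0]*d1,o2+s[1]*d2; return (a+b)/2,np.linalg.norm(a-b)
def proj(c,X):
    p=c["R"]@np.asarray(X)+c["t"]; return np.array([c["fx"]*p[0]/p[2]+c["cx"],c["fy"]*p[1]/p[2]+c["cy"]])
E
python3 - <<'E'
import cv2,numpy as np
t=cv2.imread("pics/top0.png");s=cv2.imread("pics/side0.png")
f=lambda i,x,y,w,h,k:cv2.resize(i[y:y+h,x:x+w],None,fx=k,fy=k,interpolation=cv2.INTER_CUBIC)
a=np.hstack([f(t,125,175,80,60,5),f(s,195,240,80,60,5)])
b=np.hstack([f(t,235,165,100,50,4),f(t,345,197,56,40,5)[:200],f(s,295,125,30,50,4)])
b=b[:, :800]; c=np.zeros((200,800,3),np.uint8); c[:,:b.shape[1]]=b
cv2.imwrite("pics/crop1.png",np.vstack([a,c]))
E
```

```text
(no output)
```

View pics/crop1.png

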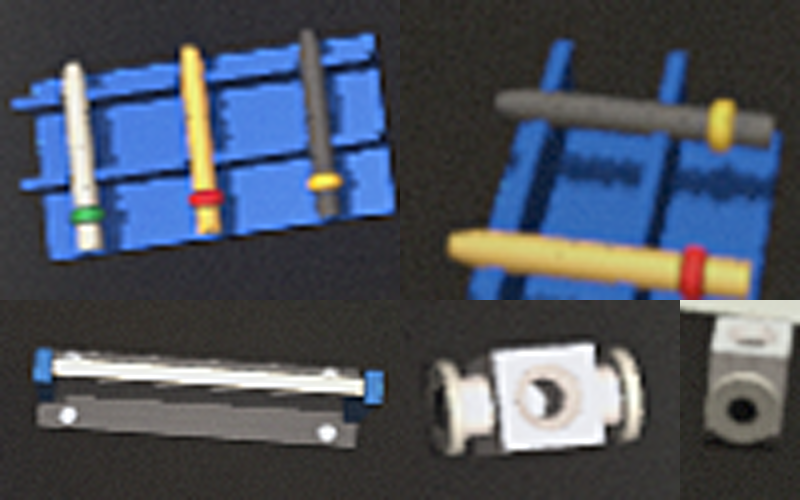

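The crop confirms it: brass rod with red collar in the middle slot, head towards the robot (collar about (166,214) top), with steel rods in the green and yellow slots. The bar runs between blue posts (246,181) to (328,186), and the bore mouth is at (374.8,215.6).

```bash
cat > m.py <<'E'
from h import *
T=imaging.read_camera("top");S=imaging.read_camera("side")
def mask(c,lo,hi,box):
    h=cv2.inRange(cv2.cvtColor(c["image"],cv2.COLOR_BGR2HSV),lo,hi); m=np.zeros_like(h)
    x,y,w,k=box; m[y:y+k,x:x+w]=h[y:y+k,x:x+w]; return m
def cen(m):
    y,x=np.nonzero(m); return np.array([x.mean(),y.mean()]),len(x)
E
python3 - <<'E'
from m import *
np.set_printoptions(precision=4,suppress=True)
# rod
mt=mask(T,(15,100,110),(32,255,255),(152,178,30,50)); ms=mask(S,(15,100,110),(32,255,255),(200,280,70,24))
rt=mask(T,(0,120,90),(9,255,255),(152,178,30,50))|mask(T,(170,120,90),(180,255,255),(152,178,30,50))
rs=mask(S,(0,120,90),(9,255,255),(240,282,30,24))|mask(S,(170,120,90),(180,255,255),(240,282,30,24))
for n,c,m,r in(("top",T,mt,rt),("side",S,ms,rs)):
    p=np.argwhere(m|r)[:,::-1].astype(float); mu=p.mean(0); d=np.linalg.svd(p-mu)[2][0] if 0 else np.linalg.eigh(np.cov(p.T))[1][:,1]
    k=(p-mu)@d; a,b=mu+d*k.min(),mu+d*k.max()
    print(n,mu,len(p),"ends",a,b,"collar",cen(r))
    A,B=plane(c,*a,.045),plane(c,*b,.045); print(A,B,np.linalg.norm(A-B),(A+B)/2,"collar",plane(c,*cen(r)[0],.045), "yaw",np.degrees(np.arctan2(*(A-B)[1::-1])))
print("tri collar",tri(T,cen(rt)[0],S,cen(rs)[0]))
# posts
for bt,bs in(((238,172,14,18),(238,175,18,20)),((322,176,14,18),(270,135,16,18))):
    a=mask(T,(100,90,70),(125,255,255),bt)
    print("post top",cen(a),plane(T,*cen(a)[0],.116))
# bar white pixels
for box in((250,170,74,26),):
    m=mask(T,(0,0,190),(180,60,255),box)
    for x in range(254,322,8):
        ys=np.nonzero(m[:,x])[0]; print(x,ys, plane(T,x,ys.mean(),.116) if len(ys) else '')
# bore
print("bore",plane(T,374.8,215.6,.07))
w=mask(T,(0,0,150),(180,60,255),(345,200,55,32)); print(cen(w),plane(T,*cen(w)[0],.07))
E
```

```text
top [164.5    202.7372] 156 ends [162.203  183.8537] [166.6964 220.7937] collar (array([165.8333, 214.0556]), 18)
[0.625  0.2946 0.045 ] [0.5165 0.2754 0.045 ] 0.11016349880782039 [0.5708 0.285  0.045 ] collar [0.5361 0.279  0.045 ] yaw 10.053864481184931
side [234.8738 292.1238] 412 ends [264.0379 295.6897] [204.0784 288.3585] collar (array([253.1136, 294.3636]), 44)
[0.5149 0.275  0.045 ] [0.6247 0.2925 0.045 ] 0.11123622376304197 [0.5698 0.2837 0.045 ] collar [0.5345 0.2781 0.045 ] yaw -170.9463132294065
tri collar (array([0.5352, 0.2787, 0.0456]), np.float64(0.001715477935443716))
post top (array([245.0455, 181.0909]), 44) [0.6275 0.0475 0.116 ]
post top (array([328.   , 186.186]), 43) [ 0.6183 -0.1811  0.116 ]
254 [179 180 181 182 183] [0.6283 0.0228 0.116 ]
262 [181 182 183] [0.626  0.0006 0.116 ]
270 [181 182 183 184] [ 0.6251 -0.0216  0.116 ]
278 [182 183 184] [ 0.6241 -0.0437  0.116 ]
286 [182 183 184 185] [ 0.6232 -0.0657  0.116 ]
294 [183 184 185 186] [ 0.6209 -0.0878  0.116 ]
302 [183 184 185 186] [ 0.6214 -0.1098  0.116 ]
310 [184 185 186 187] [ 0.6191 -0.1318  0.116 ]
318 [183 184 185 186 187] [ 0.621  -0.1537  0.116 ]
bore [ 0.5441 -0.3202  0.07  ]
(array([373.505 , 216.2936]), 596) [ 0.5421 -0.3165  0.07  ]
```

```bash
cat > g.py <<'E'
import sys; from h import *
from scipy.spatial.transform import Rotation as Q
# usage: g.py x y z(of grasp point, mm) tool-x-yaw(deg)  -> row shift (mm) and turn from present pose
x,y,z,a=map(float,sys.argv[1:5]); s=get_state(); R0=Q.from_quat(s["tcp_rot"]); c,d=np.cos(np.radians(a)),np.sin(np.radians(a))
R1=Q.from_matrix(np.array([[c,d,0],[d,-c,0],[0,0,-1]]))
p=R0.inv().apply(np.array([x,y,z-5])-1000*s["eef_pos"])
print(np.round(p,1),np.round((R0.inv()*R1).as_rotvec(),3),"t",s["time"],"tcp",s["eef_pos"].round(4),"open",s["opening"],"F",s["contact_force"].round(1),s["finger_force"])
E
python3 g.py 535 278.4 145 189.5
```

```text
[-441.2 -263.1  104.7] [-0.001 -0.001 -0.437] t 0.2 tcp [0.1804 0.6501 0.2444] open 0.9963599494790472 F [ 0.5 -0.4  0.5] 0.0
```

```bash
python3 -m jog '[[0.45,-441,-263,104,0,0,-0.437],[0.45,-441,-263,104,0,0,-0.437],[0.45,-441,-263,104,0,0,-0.437],[0.45,-441,-263,104,0,0,-0.437],[0.45,-441,-263,104,0,0,-0.437],[0.45,-441,-263,104,0,0,-0.437],[0.45,-441,-263,104,0,0,-0.437],[0.45,-441,-263,104,0,0,-0.437],[0.45,-441,-263,104,0,0,-0.437],[0.45,-441,-263,104,0,0,-0.437],[0.45,-441,-263,104,0,0,-0.437],[0.45,-441,-263,104,0,0,-0.437]]' 40; python3 g.py 535 278.4 45 189.5
```

```text
time: 1.4
eef_pos: [0.5368, 0.2761, 0.1402]
tcp_rot: [-0.081, 0.997, -0.0, -0.001]
contact_force: [-1.2, 1.3, -0.9]
opening: 0.554
finger_force: 0.0
[  1.2   2.6 100.2] [-0.001 -0.001 -0.004] t 1.4 tcp [0.5368 0.2761 0.1402] open 0.5536908679327532 F [-1.2  1.3 -0.9] 0.0
```

```bash
python3 -m jog '[[0.45,0,0,50,0,0,0],[0.45,0,0,50,0,0,0],[0.45,0,0,50,0,0,0]]'; python3 g.py 535 278.4 45 189.5; python3 -c "
from h import *
a=imaging.read_camera('side')['image'][250:350,190:310];b=imaging.read_camera('top')['image'][170:240,125:209]
f=lambda i:cv2.resize(i,(480,400),interpolation=2)
cv2.imwrite('pics/pre.png',np.hstack([f(a),f(b)])[:,:800])"
```

```text
time: 1.7
eef_pos: [0.5334, 0.2795, 0.0904]
tcp_rot: [-0.084, 0.997, -0.0, -0.002]
contact_force: [0.2, 0.1, 0.9]
opening: 0.547
finger_force: 0.0
[-1.6 -1.3 50.4] [-0.    -0.004  0.002] t 1.7 tcp [0.5334 0.2795 0.0904] open 0.5467112357608851 F [0.2 0.1 0.9] 0.0
```

View pics/pre.png

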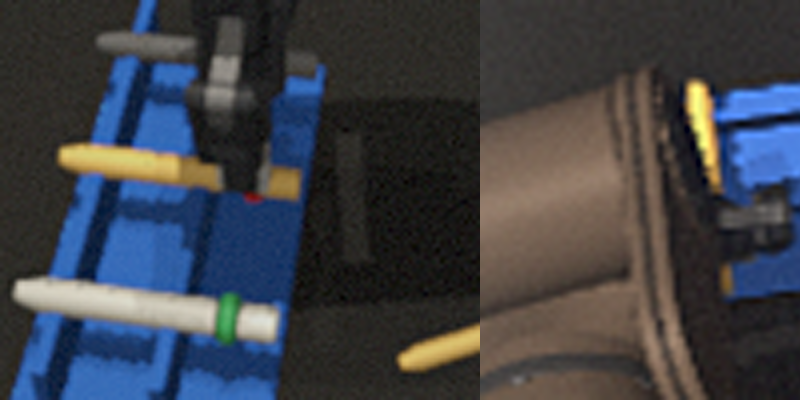

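The fingers straddle the brass rod at its red collar (red just visible below the fingertip at crop (255,195)), clear of the neighbouring rods. Next I descend and close.

```bash
python3 -m jog '[[0.45,-1.5,-1,30,0,0,0],[0.45,-1.5,-1,50,0,0,0],[0.45,-1.5,-1,50,0,0,0],[1,-1.5,-1,50,0,0,0],[1,-1.5,-1,50,0,0,0],[1,-1.5,-1,50,0,0,0],[1,-1.5,-1,50,0,0,0],[1,-1.5,-1,50,0,0,0],[1,-1.5,-1,50,0,0,0],[1,-1.5,-1,50,0,0,0]]' 40; python3 g.py 535 278.4 145 189.5
```

```text
time: 2.8
eef_pos: [0.5376, 0.2787, 0.0422]
tcp_rot: [-0.083, 0.997, 0.0, 0.001]
contact_force: [1.9, 1.7, 2.5]
opening: 0.206
finger_force: 39.1
[  2.4   0.2 -97.8] [0.001 0.002 0.   ] t 2.8 tcp [0.5376 0.2787 0.0422] open 0.2055771619953062 F [1.9 1.7 2.5] 39.09097250725608
```

```bash
python3 -m jog '[[1,0,0,-20,0,0,0],[1,0,0,-60,0,0,0],[1,0,0,-100,0,0,0],[1,0,0,-130,0,0,0],[1,0,0,-130,0,0,0],[1,0,0,-130,0,0,0]]'; python3 g.py 535 278.4 145 189.5; python3 -c "
from h import *
a=imaging.read_camera('side')['image'][200:300,170:290]
cv2.imwrite('pics/lift.png',cv2.resize(a,(600,500),interpolation=2))"
```

```text
time: 3.4
eef_pos: [0.536, 0.2778, 0.1703]
tcp_rot: [-0.083, 0.997, -0.0, -0.001]
contact_force: [-0.2, -0.2, -1.8]
opening: 0.206
finger_force: 39.1
[ 0.8  0.8 30.3] [-0.001 -0.002  0.   ] t 3.4 tcp [0.536  0.2778 0.1703] open 0.2058172623177994 F [-0.2 -0.2 -1.8] 39.12050588289276
```

View pics/lift.png

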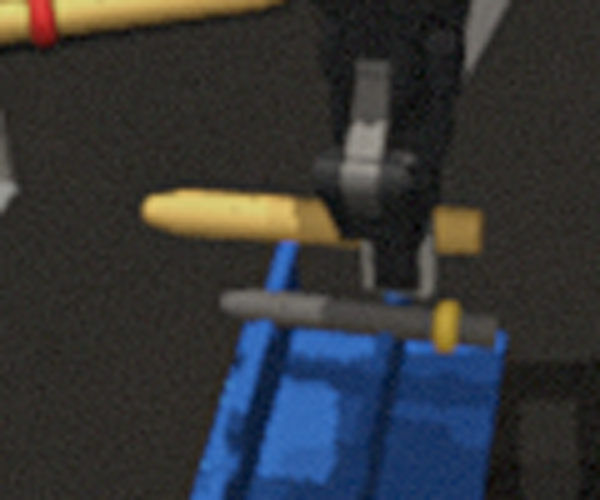

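Spindle held level at the collar, tip free to the left at crop (150,210). Now to the robot side of the gate.

```bash
python3 g.py 489 -61.6 175 177.7
```

```text
[ 101.6 -326.9   -0.4] [-0.001 -0.005  0.206] t 3.45 tcp [0.5352 0.2776 0.1688] open 0.2053045059158529 F [-0.3 -0.6 -3.3] 39.12257002608385
```

```bash
python3 -m jog '[[1,102,-327,0,0,0,0.206],[1,102,-327,0,0,0,0.206],[1,102,-327,0,0,0,0.206],[1,102,-327,0,0,0,0.206],[1,102,-327,0,0,0,0.206],[1,102,-327,0,0,0,0.206],[1,102,-327,0,0,0,0.206],[1,102,-327,0,0,0,0.206],[1,102,-327,45,0,0,0.206],[1,102,-327,90,0,0,0.206],[1,102,-327,90,0,0,0.206],[1,102,-327,90,0,0,0.206]]'; python3 g.py 489 -61.6 85 177.7;  python3 -c "
from h import *
T=imaging.read_camera('top');S=imaging.read_camera('side')
f=lambda i:cv2.resize(i,(400,400),interpolation=2)
cv2.imwrite('pics/gate.png',np.hstack([f(S['image'][130:230,220:320]),f(T['image'][150:250,235:335])]))"
```

```text
time: 4.65
eef_pos: [0.4886, -0.06, 0.0795]
tcp_rot: [0.02, 1.0, 0.001, -0.003]
contact_force: [-0.1, -0.8, -0.5]
opening: 0.209
finger_force: 39.4
[-0.5 -1.5 -0.5] [ 0.002 -0.005  0.001] t 4.65 tcp [ 0.4886 -0.06    0.0795] open 0.20897124155395877 F [-0.1 -0.8 -0.5] 39.401843650848605
```

View pics/gate.png

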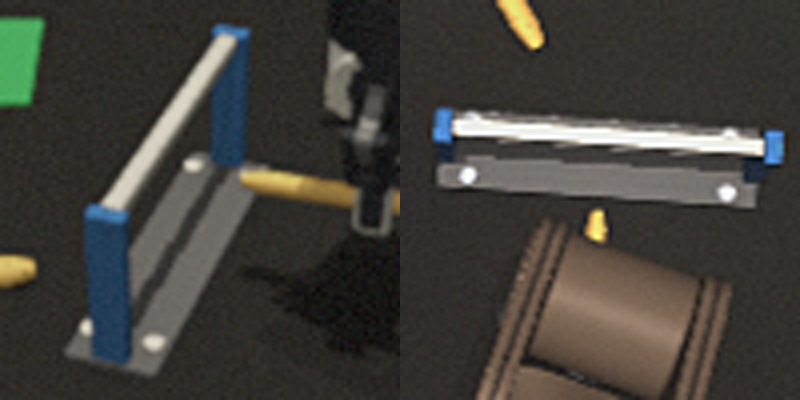

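The level tip (side crop (245,180), top crop (597,212)) is in front of the gate, midway between the posts. Next: under the bar and the first half of the swing.

```bash
python3 -m jog '[[1,-31,0,0,0,0,0],[1,-62,0,0,0,0,0],[1,-63,0,-6,0,0,0],[1,-64,0,-12,0,0,0],[1,-64,0,-20,0,0,0],[1,-64.5,0,-29,0,0,0],[1,-67,0,-37,0,0,0],[1,-69,0,-45,0,0,0],[1,-73.5,0,-53,0,0,0],[1,-78,0,-60,0,0,0],[1,-78,0,-60,0,0,0]]'; python3 g.py 489 -61.6 85 177.7;  python3 -c "
from h import *
T=imaging.read_camera('top');S=imaging.read_camera('side')
cv2.imwrite('pics/swing.png',cv2.resize(S['image'][110:230,200:320],(480,480),interpolation=2))"
```

```text
time: 5.85
eef_pos: [0.5694, -0.0645, 0.1429]
tcp_rot: [0.02, 1.0, -0.0, 0.001]
contact_force: [-1.7, -0.3, -2.1]
opening: 0.204
finger_force: 39.2
[80.6 -0.2 62.7] [-0.001  0.002  0.   ] t 5.85 tcp [ 0.5694 -0.0645  0.1429] open 0.20418238286028276 F [-1.7 -0.3 -2.1] 39.19766661361791
```

View pics/swing.png

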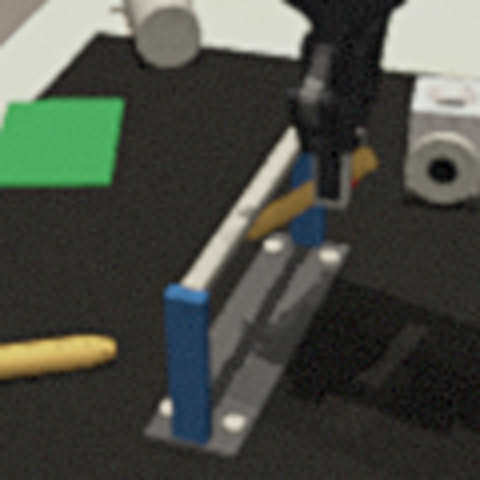

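The rod is swivelling about the bar, about 40° tip-down (tip at crop (250,235)). I continue to just past upright and hold against the bar.

```bash
python3 -m jog '[[1,-6,0,-6,0,0,0],[1,-12,0,-12,0,0,0],[1,-20,0,-16,0,0,0],[1,-27,0,-20,0,0,0],[1,-35,0,-22,0,0,0],[1,-43,0,-24,0,0,0],[1,-50,0,-25,0,0,0],[1,-52,0,-25,0,0,0],[1,-52,0,-25,0,0,0],[1,-52,0,-25,0,0,0]]'; python3 g.py 615 -61.6 170 177.7;  python3 -c "
from h import *
S=imaging.read_camera('side')
cv2.imwrite('pics/up.png',cv2.resize(S['image'][110:230,200:320],(480,480),interpolation=2))"
```

```text
time: 6.95
eef_pos: [0.6201, -0.0662, 0.1664]
tcp_rot: [0.02, 1.0, -0.0, -0.0]
contact_force: [-1.2, -0.3, -0.5]
opening: 0.201
finger_force: 39.2
[5.3 4.4 1.4] [-0. -0.  0.] t 6.95 tcp [ 0.6201 -0.0662  0.1664] open 0.20065985829751076 F [-1.2 -0.3 -0.5] 39.176183294621296
```

View pics/up.png

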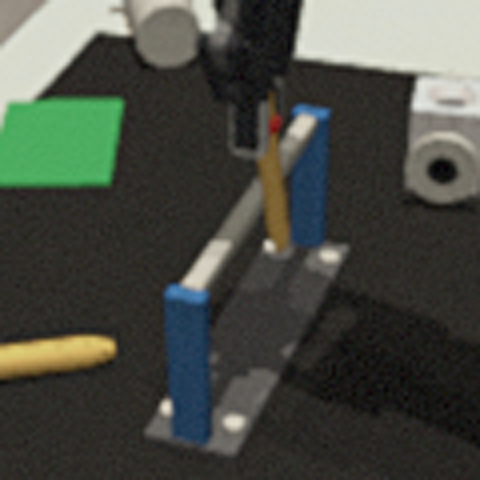

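The rod is past upright against the bar (tip at crop (280,245), collar at (275,125)). I back off, rise, and measure the tilt.

```bash
python3 -m jog '[[1,20,0,0,0,0,0],[1,60,0,-20,0,0,0],[1,70,0,-60,0,0,0],[1,70,0,-60,0,0,0],[1,70,0,-60,0,0,0],[1,70,0,-60,0,0,0]]'
cat > tilt.py <<'E'
from m import *
np.set_printoptions(precision=4,suppress=True)
p=get_state()["eef_pos"]+[0,0,.005]
# rod below fingers, side view: brass pixels near projected grasp point
q=proj(S,p); x,y=int(q[0]),int(q[1])
m=mask(S,(12,90,40),(34,255,255),(x-35,y-10,70,100))
n,l,st,_=cv2.connectedComponentsWithStats(m); k=1+np.argmax(st[1:,4]); P=np.argwhere(l==k)[:,::-1].astype(float)
tip=P[P[:,1]>P[:,1].max()-2.5].mean(0); print("P",p,q,"box",st[k],"tip px",tip)
# tip in the plane through the grasp point spanned by tool x and z
from scipy.spatial.transform import Rotation as Q
R=Q.from_quat(get_state()["tcp_rot"]).as_matrix(); o,d=ray(S,*tip); s=((p-o)@R[:,1])/(d@R[:,1]); X=o+s*d
v=R.T@(X-p); print("tip",X,"len",np.linalg.norm(v),"tool xyz",v,"lean deg towards tool +x",np.degrees(np.arctan2(v[0],v[2])))
cv2.imwrite("pics/tilt_%.2f.png"%get_state()["time"],cv2.resize(S["image"][y-60:y+60,x-60:x+60],(480,480),interpolation=2))
E
python3 tilt.py; python3 g.py 543.5 -320 205 177.7; ls pics
```

```text
time: 7.6
eef_pos: [0.5502, -0.0635, 0.2257]
tcp_rot: [0.02, 1.0, 0.0, 0.0]
contact_force: [-0.4, 0.7, -1.4]
opening: 0.204
finger_force: 39.2
P [ 0.5499 -0.0633  0.2298] [293.2543 119.7194] box [290 126   9  32 184] tip px [292.8 155.6]
tip [ 0.5466 -0.0632  0.1373] len 0.09260387583623955 tool xyz [ 0.0032 -0.      0.0925] lean deg towards tool +x 1.9923755048914251
[  -3.8 -256.7   24.7] [ 0.001 -0.002  0.   ] t 7.7 tcp [ 0.5499 -0.0633  0.2248] open 0.20222970008345462 F [-0.5  0.4 -1.6] 39.18596990959486
crop1.png
gate.png
lift.png
pre.png
side0.png
swing.png
tilt_7.70.png
top0.png
up.png
```

```bash
python3 -m jog '[[1,-5,-257,24,0,0,0],[1,-5,-257,0,0,0,0],[1,-5,-257,0,0,0,0],[1,-5,-257,0,0,0,0],[1,-5,-257,0,0,0,0],[1,-5,-257,24,0,0,0],[1,-5,-257,24,0,0,0],[1,-5,-257,24,0,0,0],[1,-5,-257,24,0,0,0]]'; python3 tilt.py; python3 g.py 545 -320 110 177.7
python3 - <<'E'
from m import *
T["image"]=cv2.imread("pics/top0.png");S["image"]=cv2.imread("pics/side0.png")
for n,c,b,lo in(("top",T,(355,200,35,32),200),("side",S,(298,126,30,20),170)):
    m=mask(c,(0,0,lo),(180,60,255),b); k=np.ones((3,3),np.uint8)
    m=cv2.morphologyEx(m,cv2.MORPH_OPEN,k); cs=max(cv2.findContours(m,0,1)[0],key=cv2.contourArea)
    h=cv2.convexHull(cs); r=cv2.minAreaRect(h); print(n,r,plane(c,*r[0],.07),[plane(c,*q,.07)[:2].round(3) for q in cv2.boxPoints(r)])
E
```

```text
time: 8.6
eef_pos: [0.5454, -0.3194, 0.2025]
tcp_rot: [0.019, 1.0, 0.0, -0.0]
contact_force: [0.6, -0.1, -1.1]
opening: 0.203
finger_force: 39.4
P [ 0.5457 -0.3194  0.2084] [315.2798  89.0447] box [313  98   5  22  66] tip px [313.7143 117.8571]
tip [ 0.543  -0.3194  0.1208] len 0.08761090136120485 tool xyz [0.0028 0.     0.0876] lean deg towards tool +x 1.862823935490462
[ 0.8 -0.5 98.4] [-0.001  0.001  0.002] t 8.7 tcp [ 0.5457 -0.3194  0.2034] open 0.20462501325527488 F [ 0.3 -0.8 -1.1] 39.36679371865466
top ((376.2817077636719, 215.94415283203125), (19.450443267822266, 23.7965145111084), 85.91438293457031) [ 0.54322597 -0.32434429  0.07      ] [array([ 0.568, -0.289]), array([ 0.574, -0.356]), array([ 0.519, -0.359]), array([ 0.513, -0.293])]
side ((315.5, 132.0), (12.0, 23.0), 90.0) [ 0.53532031 -0.33023936  0.07      ] [array([ 0.578, -0.361]), array([ 0.508, -0.381]), array([ 0.496, -0.302]), array([ 0.561, -0.282])]
```

Run:
```python
from h import *
S=imaging.read_camera("side");T=imaging.read_camera("top")
f=lambda i,x,y,w:cv2.resize(i[y:y+w,x:x+w],(400,400),interpolation=2)
cv2.imwrite("pics/bore.png",np.hstack([f(S["image"],285,80,80),f(cv2.imread("pics/side0.png"),290,115,50)]))
```

```text
(no output)
```

View pics/bore.png

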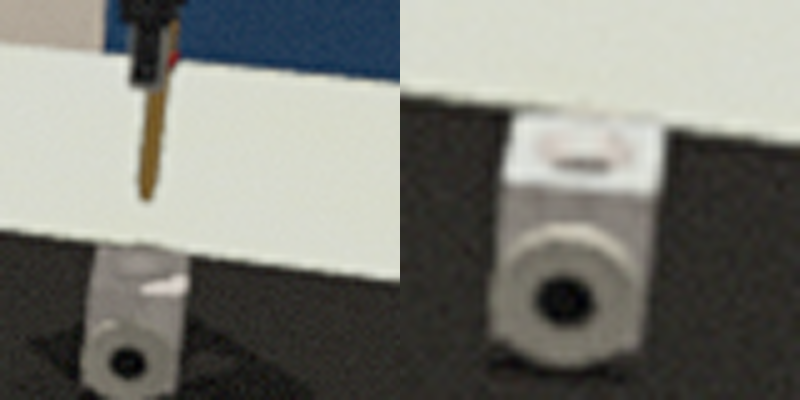

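The rod hangs upright above the valve body (tip at left crop (146,198)). The countersink ellipse in the initial side view is centred at right crop (584,152), which is pixel (313,134). I triangulate it with the top view.

Run:
```python
from m import *
print(plane(T,374.8,215.9,.07),plane(S,313,134,.07),tri(T,(374.8,215.9),S,(313,134)))
```

```text
[ 0.54325102 -0.3201895   0.07      ] [ 0.54019168 -0.31509578  0.07      ] (array([ 0.54230853, -0.3211991 ,  0.06679859]), np.float64(0.0024092888037860437))
```

```bash
python3 -m jog '[[1,1,0,20,0,0,0],[1,1,0,40,0,0,0],[1,1,0,52,0,0,0],[1,1,0,64,0,0,0],[1,1,0,64,0,0,0]]'; python3 -m jog '[[1,0,0,7,0,0,0],[1,0,0,14,0,0,0],[1,0,0,21,0,0,0],[1,0,0,27,0,0,0],[1,0,0,27,0,0,0]]'
```

```text
time: 9.5
eef_pos: [0.5431, -0.3197, 0.1362]
tcp_rot: [0.02, 1.0, 0.001, -0.001]
contact_force: [0.4, -0.0, -1.5]
opening: 0.209
finger_force: 39.4
time: 10.0
eef_pos: [0.5433, -0.3199, 0.11]
tcp_rot: [0.02, 1.0, 0.001, -0.001]
contact_force: [0.3, -0.0, -1.4]
opening: 0.204
finger_force: 39.4
```

```bash
python3 -m jog '[[1,0,0,2,0,0,0],[1,0,0,3.5,0,0,0],[1,0,0,4.5,0,0,0],[1,0,0,4.5,0,0,0]]'
```

```text
time: 10.4
eef_pos: [0.5453, -0.3213, 0.1093]
tcp_rot: [0.02, 1.0, -0.001, 0.002]
contact_force: [0.4, -0.0, 4.5]
opening: 0.202
finger_force: 39.9
```

It has bottomed (+6 N upward). Release gently, then rise.

```bash
python3 -m jog '[[0.6,0,0,0,0,0,0],[0.5,0,0,0,0,0,0],[0.4,0,0,0,0,0,0],[0.4,0,0,0,0,0,0],[0.4,0,0,0,0,0,0],[0.4,0,0,-20,0,0,0],[0.4,0,0,-60,0,0,0],[0.4,0,0,-110,0,0,0],[0.4,90,0,-150,0,0,0],[0.4,90,0,-150,0,0,0],[0.4,90,0,-150,0,0,0],[0.4,90,0,-150,0,0,0]]'
python3 - <<'E'
from m import *
f=lambda i,x,y,w:cv2.resize(i[y:y+w,x:x+w],(400,400),interpolation=2)
cv2.imwrite("pics/end.png",np.hstack([f(S["image"],275,80,80),f(T["image"],335,175,80)]))
r=mask(S,(0,110,70),(9,255,255),(285,90,60,60))|mask(S,(170,110,70),(180,255,255),(285,90,60,60)); q=cen(r); print(q,plane(S,*q[0],.11))
E
```

```text
time: 11.6
eef_pos: [0.4538, -0.3171, 0.2577]
tcp_rot: [0.02, 1.0, -0.001, 0.001]
contact_force: [-0.8, 0.7, -0.3]
opening: 0.603
finger_force: 0.0
(array([314.61538462, 123.92307692]), 13) [ 0.53621111 -0.30234792  0.11      ]
```

View pics/end.png

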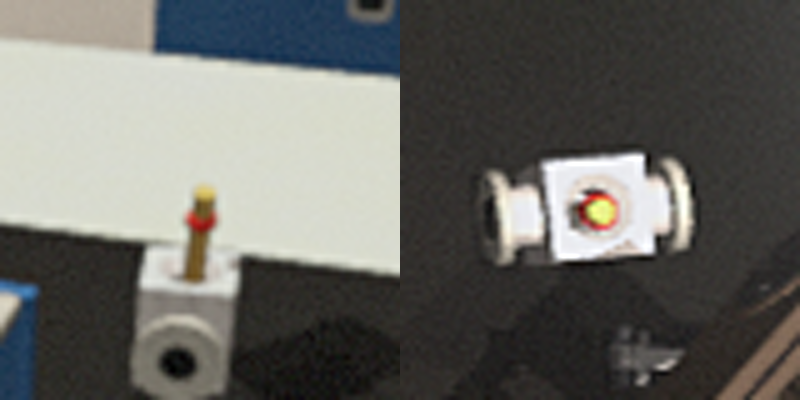

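The spindle stands tip down in the bore, seated with a slight lean (collar at side crop (202,222), head at top crop (600,210)). The gripper is clear.

```bash
python3 -c "
from plant import workorder; print(workorder.sign_off())"
```

```text
the job is handed in; nothing more can be done
None
```

The brass spindle was swivelled upright under the gate bar, lowered tip first until it touched the bore's bottom, and released with the gripper clear; I handed the job in about 12 s into the 51 s limit, and the sign-off returned no verdict.

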